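Weigh, label and book out the waiting parcels

TASK

Book out the parcels waiting in the yellow taped square: first press the scale's green zero button fully down while the pan is empty and release it, then put every parcel on the blue pan, let go of them, and press the printer's orange button fully down and release it. After that press the stamp press's pedal right down to its stop and let it spring back, and finish with every parcel lying in the grey outgoing tray on the tray's floor, none stacked or leaning on the rim. Leave the other things on the bench where they are.

Things in the scene. Friction and masses are not known exactly. Their poses are not given: they have to be found in the camera images.
- scale: grey bench scale with a blue rectangular pan; origin on the table under the pan centre; -x is its front with the low console (34 mm high, reaching 170 mm in front of the pan centre). Does not move
- scale_pan (a point): centre of the pan's top face, 62 mm above the table. The pan is flat, 190 mm along the scale's x and 260 mm along its y inside a low lip 6 mm high and 5 mm wide
- zero_button (a joint): travel of the green zero button on the scale's console: 0 released, 0.008 m fully down; spring, about 5 N fully down
- zero_button_top (a point): centre of the top face of the green zero button, 28 mm across; it is pressed straight down
- printer: black label printer, 250 x 170 x 161 mm; origin on the table under the print button, 25 mm behind the printer's front (-x) face. Does not move
- print_button (a joint): travel of the orange print button on top of the printer near its front: 0 released, 0.008 m fully down; spring, about 5 N fully down
- print_button_top (a point): centre of the top face of the orange print button, 28 mm across, about 170 mm above the table; pressed straight down
- press: green stamping press with overhead arm, 233 mm high, 150 mm wide; a white docket lies on its bed under the red stamp; origin on the table under the middle of the pedal pad; the frame begins 70 mm behind it (+x); the yellow pedal sticks out at its front (-x). The frame does not move
- pedal (a joint): angle of the yellow pedal: 0 up (level), 0.30 rad down at its stop; springs back by itself. About 9 N on the pad holds it at the stop. The red stamp comes down with it
- pedal_pad (a point): point on the top of the pedal's black rubber pad, 75 mm from the hinge and 25 mm from the pedal's front end, 58 mm above the table; it goes down 22 mm to the stop. The pedal is 70 mm wide; its hinge lies towards +x of the press
- square: square of yellow tape stuck on the table, 220 mm outside, where the waiting parcels lie; flat; origin at its centre
- tray: grey open outgoing tray, outside 235 (x) x 180 (y) x 40 (z) mm, walls and floor 5 mm; origin at the centre of its underside. Fixed to the table
- parcel_a: small closed parcel, brown carton with brown tape, 68 (x) x 50 (y) x 46 (z) mm, about 0.16 kg; may be absent. Origin at the centre of the box, z up as it starts
- parcel_b: small closed parcel, brown carton with a red band, 64 (x) x 46 (y) x 58 (z) mm, about 0.16 kg; may be absent. Origin at the centre of the box, z up as it starts
- parcel_c: small closed parcel, white carton with a green band, 60 (x) x 52 (y) x 48 (z) mm, about 0.16 kg; may be absent. Origin at the centre of the box, z up as it starts
- parcel_d: small closed parcel, blue carton with a white band, 66 (x) x 48 (y) x 50 (z) mm, about 0.16 kg; may be absent. Origin at the centre of the box, z up as it starts
- tape_roll: bystander, to be left where it is: roll of amber packing tape, 72 mm across, 38 mm high; origin at its underside
- marker: bystander, to be left where it is: blue marker pen lying down, 120 mm long; origin at its underside
- sanitiser: bystander, to be left where it is: clear bottle with green label, 60 mm across, 160 mm high; origin at its underside
- scanner: bystander, to be left where it is: black and grey hand scanner lying down, 180 mm long, 35 mm high; origin at its underside
- mug: bystander, to be left where it is: white mug, 76 mm across, 90 mm high; origin at its underside
- stapler: bystander, to be left where it is: red and black stapler, 150 mm long, 51 mm high; origin at its underside
Mind the look-alikes: they are no part of the job. Leave any turquoise look-alike of the parcel_b alone.

How it is judged:
On the way, in this order (a step that is already met when the one before it is completed fails the run):
1. the green zero button is fully down while no parcel is on the pan (value of joint zero_button above 0.0068 m and horizontal distance between each of parcel_a, parcel_b, parcel_c, parcel_d and scale_pan above 0.17 m), for 0.1 s.
2. the zero button is up again and every parcel rests on the pan, let go (value of joint zero_button below 0.002 m and x of parcel_a in the frame of scale_pan between -0.1 and 0.1 m and y of parcel_a in the frame of scale_pan between -0.135 and 0.135 m and z of parcel_a in the frame of scale_pan between 0.015 and 0.13 m and contact force between the fingers and parcel_a below 0.5 N and x of parcel_b in the frame of scale_pan between -0.1 and 0.1 m and y of parcel_b in the frame of scale_pan between -0.135 and 0.135 m and z of parcel_b in the frame of scale_pan between 0.015 and 0.13 m and contact force between the fingers and parcel_b below 0.5 N and x of parcel_c in the frame of scale_pan between -0.1 and 0.1 m and y of parcel_c in the frame of scale_pan between -0.135 and 0.135 m and z of parcel_c in the frame of scale_pan between 0.015 and 0.13 m and contact force between the fingers and parcel_c below 0.5 N and x of parcel_d in the frame of scale_pan between -0.1 and 0.1 m and y of parcel_d in the frame of scale_pan between -0.135 and 0.135 m and z of parcel_d in the frame of scale_pan between 0.015 and 0.13 m and contact force between the fingers and parcel_d below 0.5 N and linear speed of each of parcel_a, parcel_b, parcel_c, parcel_d below 0.03 m/s), for 0.2 s.
3. the orange print button is fully down while every parcel is on the pan, untouched (value of joint print_button above 0.0068 m and x of parcel_a in the frame of scale_pan between -0.1 and 0.1 m and y of parcel_a in the frame of scale_pan between -0.135 and 0.135 m and z of parcel_a in the frame of scale_pan between 0.015 and 0.13 m and contact force between the fingers and parcel_a below 0.5 N and x of parcel_b in the frame of scale_pan between -0.1 and 0.1 m and y of parcel_b in the frame of scale_pan between -0.135 and 0.135 m and z of parcel_b in the frame of scale_pan between 0.015 and 0.13 m and contact force between the fingers and parcel_b below 0.5 N and x of parcel_c in the frame of scale_pan between -0.1 and 0.1 m and y of parcel_c in the frame of scale_pan between -0.135 and 0.135 m and z of parcel_c in the frame of scale_pan between 0.015 and 0.13 m and contact force between the fingers and parcel_c below 0.5 N and x of parcel_d in the frame of scale_pan between -0.1 and 0.1 m and y of parcel_d in the frame of scale_pan between -0.135 and 0.135 m and z of parcel_d in the frame of scale_pan between 0.015 and 0.13 m and contact force between the fingers and parcel_d below 0.5 N), for 0.1 s.
4. the print button is up again and the pedal is down at its stop (value of joint print_button below 0.002 m and value of joint pedal above 0.275 rad), for 0.1 s.
At the end, for the whole second after the job is handed in: every parcel present lies at rest inside the tray, its centre within the inner walls and less than 50 mm above the table (on the tray's floor, not stacked); both buttons and the pedal have sprung back (2 mm, 0.05 rad) (x of parcel_a in the frame of tray between -0.1125 and 0.1125 m and y of parcel_a in the frame of tray between -0.085 and 0.085 m and z of parcel_a in the frame of tray between 0.01 and 0.05 m and linear speed of each of parcel_a, parcel_b, parcel_c, parcel_d below 0.03 m/s and x of parcel_b in the frame of tray between -0.1125 and 0.1125 m and y of parcel_b in the frame of tray between -0.085 and 0.085 m and z of parcel_b in the frame of tray between 0.01 and 0.05 m and x of parcel_c in the frame of tray between -0.1125 and 0.1125 m and y of parcel_c in the frame of tray between -0.085 and 0.085 m and z of parcel_c in the frame of tray between 0.01 and 0.05 m and x of parcel_d in the frame of tray between -0.1125 and 0.1125 m and y of parcel_d in the frame of tray between -0.085 and 0.085 m and z of parcel_d in the frame of tray between 0.01 and 0.05 m and value of joint each of zero_button, print_button below 0.002 m and value of joint pedal below 0.05 rad); the robot touches nothing.
It fails at once if a bystander (tape roll, marker, sanitiser, scanner, mug or stapler) is moved more than 4 cm (distance of any of tape_roll, marker, sanitiser, scanner, mug, stapler from where it was at the start of the episode above 0.04 m).
Of parcel_a, parcel_b, parcel_c, parcel_d only 2 to 3 are there at a start; the rules pass over those that are not, and their reading is None.
At some moment in a run one of parcel_a, parcel_b, parcel_c, parcel_d may be knocked a few centimetres aside while the robot is not near it.
Once in a run the grip may slacken for a moment while it holds something.
It also fails if it takes over 210 s, if anything falls off the work surface, if the arm or the gripper's body presses on something with over 40 N, if the wrist force passes 120 N, or if a joint passes its speed limit or range.

ROBOT

A 7-joint arm with a two-finger parallel gripper is mounted at the origin on the work surface. World frame = base frame: x ahead of the robot, y to its left, z up, the work surface at z = 0. Lengths are in m, angles in rad, forces in N, time in s.
With the tool pointing down it reaches from about 0.425 to 1.025 m from the base axis. Payload 3.6 kg.
Tool frame: the origin (TCP) lies midway between the tips of the shut fingers; the grasp point (between the pads) lies 19 mm behind it; z points along the fingers, y is the line along which they close (so a half turn about z gives the same grasp; the last joint's range is limited). The gripper opens to 85 mm and grips with 20 to 120 N. Pads are 22 mm wide; open, the fingers measure 114 mm over their backs; the gripper's body (76 mm by 85 mm) begins 54 mm behind the grasp point. The pads swing forward as they close: fully open they stand 13 mm farther back than shut.
Start: joints at [1.101, 0.591, 0.048, 1.609, -0.033, 0.943, -0.034], TCP at [0.267, -0.674, 0.231] pointing down, gripper open.
Joint ranges: [-2.69, 2.69], [-0.47, 2.24], [-1.27, 1.36], [0.19, 2.51], [-1.53, 4.68], [0.08, 2.07], [-3.09, 3.09]. Speed limits (rad/s): [2.57, 2.57, 3.14, 3.14, 3.14, 3.14, 3.14].

INTERFACE

Orientations are given as a unit quaternion [x, y, z, w].
In Python, from rig import bot, vision gives the robot as it stands.
- The arm moves only by the shell command python3 -m crank 'ROWS' [FORCE]. ROWS is JSON, one flat list of numbers, 7 for each row, row after row: the turn, a rotation vector about the tool's x, y, z in degrees, then the shift along the tool's x, y, z in mm, then the opening, from 0 (shut) to 1 (fully open). A call has 1 to 8 rows; each row shifts and turns the commanded pose from where the row before left it, along the tool's axes as they then stand; what a row does not reach is not made up. A row lasts 1/8 s, in which the tool goes at most 62.5 mm and 10.7 degrees, less where a joint would pass 70% of its speed; a pose out of reach is approached as far as the arm can. A call with a gripper value outside its range is refused whole. The fingers move at their own pace and stop on an object; FORCE is the grip in N (left out, the last holds). Time passes only in rows, so rows that do not move let the fingers close. It gives the time, the measured TCP pose, the force, the opening and the grip force at its end, in the units of the state.
- bot.get_obs(): the state, without advancing time (a new reading comes with each control period).
- vision.camera(name): name is "scene" or "side" or "wrist"; returns the picture (400x640x3 uint8, red, green, blue); there is no depth.
- vision.calibration(name): a dict with "intrinsics" (3x3 intrinsics, pixels), "T" (4x4, takes a point from camera to world coordinates); the wrist camera has in their place "T_tool_cam" (4x4, takes a point from camera to tool coordinates, whose origin is the TCP and whose axes are the flange's). Camera axes: x right, y up, looking along -z (the intrinsics and any distortion apply to the point x, -y, -z); pixel columns grow to the right and rows downward; lengths in m; the calibration is good to about 2 mm. A picture is of the moment at which its call begins: read the wrist's pose just before it. calibration takes no time and is no camera call.
- bot.close_job(): hands the job in; it is judged then, once.
The state is a dict: "time": time; "qpos": joint angles; "qd": joint speeds; "joint_efforts": joint torques, N m; "position": TCP position; "tool_rot": TCP orientation; "ft_force": force on the tool from outside, world axes, zero at the start; "wrist_torque": the same for the moment, N m; "finger_gap": opening from 0.0 (shut) to 1.0 (fully open); "grasp_force": force on a finger pad.
Only numpy, scipy, OpenCV 4.12 (cv2) and the standard library are available. Lean on these libraries where they do the work, as an engineer would, in place of code of your own. Each camera call takes 0.05 s, during which the arm holds its last target. There are 200 camera calls.

## Working session

There is one attempt and no reset: what is moved stays moved. The work goes in short steps, Python scripts to look and compute and a shell command to move; the robot and the scene stay as the last step left them, time stands still between calls to the robot, and variables do not carry over. Pictures are saved under pics/ and viewed, at most 14 in all, crops included, and the job is handed in when it is done.

```bash
ls; mkdir -p pics
python3 - <<'E'
from rig import bot, vision
import cv2, numpy as np
np.set_printoptions(precision=4,suppress=True)
print(bot.get_obs())
for n in ("scene","side","wrist"):
    cv2.imwrite(f"pics/{n}0.png",cv2.cvtColor(vision.camera(n),cv2.COLOR_RGB2BGR))
    print(n,vision.calibration(n))
E
```

```text
pics
{'time': 0.0, 'qpos': array([ 1.1005,  0.5921,  0.0483,  1.6098, -0.0333,  0.9427, -0.0337]), 'qd': array([-0.0016, -0.0004, -0.0016,  0.0009, -0.0003, -0.0013, -0.0003]), 'joint_efforts': array([ -0.0005, -54.8696,   1.546 , -19.8125,   0.0093,   0.0087,
        -0.    ]), 'position': array([ 0.2665, -0.6734,  0.2301]), 'tool_rot': array([ 0.9823,  0.1873, -0.0003, -0.0011]), 'ft_force': array([-0.0412, -0.2137,  0.2248]), 'wrist_torque': array([ 0.0697, -0.0186,  0.0062]), 'grasp_force': 0.0, 'finger_gap': 1.0005350275995546}
scene {'intrinsics': array([[431.5991,   0.    , 324.812 ],
       [  0.    , 431.5991, 197.3243],
       [  0.    ,   0.    ,   1.    ]]), 'T': array([[ 0.7849, -0.3682,  0.4983,  1.1685],
       [ 0.6194,  0.4859, -0.6166, -0.7734],
       [-0.0151,  0.7927,  0.6095,  0.9124],
       [ 0.    ,  0.    ,  0.    ,  1.    ]])}
side {'intrinsics': array([[431.8409,   0.    , 324.1735],
       [  0.    , 431.8409, 201.4884],
       [  0.    ,   0.    ,   1.    ]]), 'T': array([[ 0.7224,  0.461 , -0.5154, -0.3395],
       [-0.6913,  0.4982, -0.5233, -0.8946],
       [ 0.0156,  0.7344,  0.6786,  1.257 ],
       [ 0.    ,  0.    ,  0.    ,  1.    ]])}
wrist {'intrinsics': array([[280.1798,   0.    , 319.1188],
       [  0.    , 280.1798, 197.4256],
       [  0.    ,   0.    ,   1.    ]]), 'T_tool_cam': array([[ 0.0007,  0.9541,  0.2996,  0.0757],
       [ 1.    , -0.0009,  0.0006, -0.0005],
       [ 0.0009,  0.2996, -0.9541, -0.143 ],
       [ 0.    ,  0.    ,  0.    ,  1.    ]])}
```

View pics/scene0.png

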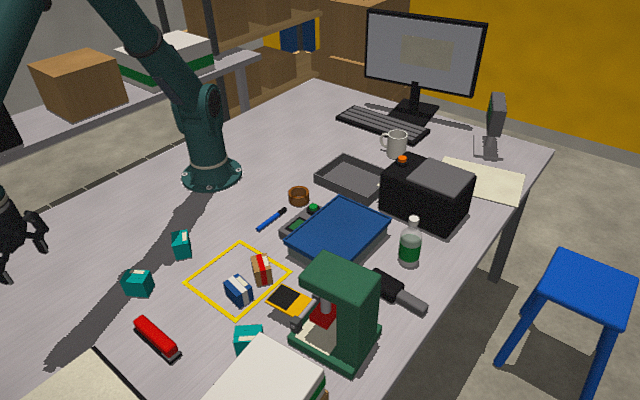

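View pics/side0.png

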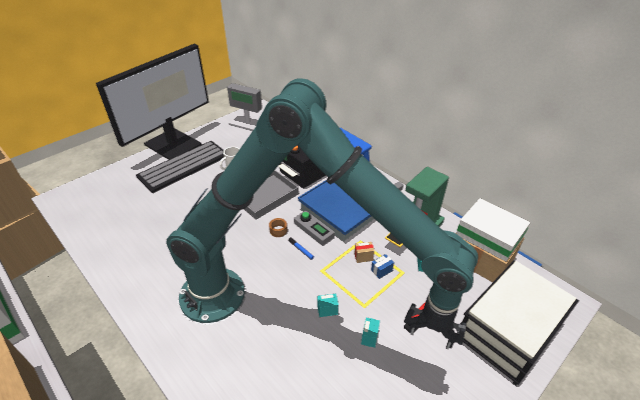

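The scene shows two parcels in the square: parcel_b with the red band near (261,268) and blue parcel_d near (237,290). Three turquoise look-alikes stand outside it. The zero button is at (314,209), the pan at (337,232), the orange button at (402,160), the tray at (350,177) and the pedal pad at (285,298). The side view agrees.

```bash
cat > h.py <<'E'
from rig import bot, vision
import cv2, numpy as np
from scipy.spatial.transform import Rotation as R
np.set_printoptions(precision=4,suppress=True)
def cal(n,obs=None):
    c=vision.calibration(n); K=c["intrinsics"]
    if n!="wrist": return K,c["T"]
    T=np.eye(4);T[:3,:3]=R.from_quat(obs["tool_rot"]).as_matrix();T[:3,3]=obs["position"]
    return K,T@c["T_tool_cam"]
def ray(px,K,T):
    px=np.atleast_2d(np.float64(px)); d=np.c_[(px[:,0]-K[0,2])/K[0,0],-(px[:,1]-K[1,2])/K[1,1],-np.ones(len(px))]
    return T[:3,3],d@T[:3,:3].T
def plane(px,K,T,z):
    o,d=ray(px,K,T); return o+d*((z-o[2])/d[:,2])[:,None]
def proj(P,K,T):
    p=(np.atleast_2d(P)-T[:3,3])@T[:3,:3]; return np.c_[K[0,0]*p[:,0]/-p[:,2]+K[0,2],K[1,1]*p[:,1]/p[:,2]+K[1,2]]
def tri(p1,c1,p2,c2):
    A=[];b=[]
    for p,c in((p1,c1),(p2,c2)):
        o,d=ray(p,*c);d=d[0]/np.linalg.norm(d[0]);M=np.eye(3)-np.outer(d,d);A.append(M);b.append(M@o)
    return np.linalg.solve(sum(A),sum(b))
def mask(img,lo,hi,roi=None):
    m=cv2.inRange(cv2.cvtColor(img,cv2.COLOR_RGB2HSV),lo,hi)
    if roi: z=np.zeros_like(m);x0,y0,x1,y1=roi;z[y0:y1,x0:x1]=m[y0:y1,x0:x1];m=z
    return m
def blobs(m,amin=20):
    n,l,s,c=cv2.connectedComponentsWithStats(m)
    return [(s[i,4],c[i],l==i) for i in np.argsort(-s[:,4]) if i and s[i,4]>=amin]
def rect(pts):
    r=cv2.minAreaRect(np.float32(pts)); return r
E
python3 - <<'E'
from h import *
im={n:cv2.cvtColor(cv2.imread(f"pics/{n}0.png"),cv2.COLOR_BGR2RGB) for n in("scene","side")}
c={n:cal(n) for n in im}
rois={"scene":{"zero":(300,195,325,215),"orange":(390,150,415,170)},"side":{"zero":(295,205,315,225),"orange":(285,140,305,155)}}
hs={"zero":((40,100,40),(85,255,255)),"orange":((5,150,120),(20,255,255))}
for k in hs:
    p={n:blobs(mask(im[n],*hs[k],rois[n][k]),3) for n in im}
    print(k,{n:[(a,q) for a,q,_ in v[:2]] for n,v in p.items()})
    try: print(tri(p["scene"][0][1],c["scene"],p["side"][0][1],c["side"]))
    except Exception as e: print(e)
# pan
m=blobs(mask(im["scene"],(100,80,40),(125,255,255),(275,190,395,280)))[0]
ys,xs=np.nonzero(m[2]); P=plane(np.c_[xs,ys],*c["scene"],0.066)[:,:2]; print("pan",m[0],rect(P),cv2.boxPoints(rect(P)))
# square
for n,roi in(("scene",(175,230,300,330)),("side",(310,235,410,310))):
    m=mask(im[n],(22,120,120),(35,255,255),roi); b=blobs(m)[0]; ys,xs=np.nonzero(b[2])
    P=plane(np.c_[xs,ys],*c[n],0); print("sq",n,rect(P[:,:2]))
big=[]
for n,(x0,y0,w,h) in(("scene",(175,150,240,180)),("side",(230,170,200,150))):
    big.append(cv2.resize(im[n][y0:y0+h,x0:x0+w],(800,600),interpolation=cv2.INTER_CUBIC))
cv2.imwrite("pics/zs.png",big[0][:,:,::-1]);cv2.imwrite("pics/zd.png",big[1][:,:,::-1])
E
```

```text
zero {'scene': [(np.int32(62), array([312.9839, 206.9355]))], 'side': [(np.int32(38), array([305.1842, 214.9211]))]}
[0.4671 0.0319 0.0521]
orange {'scene': [(np.int32(51), array([402.0588, 158.2941]))], 'side': [(np.int32(16), array([295.1875, 147.625 ]))]}
[0.6331 0.279  0.1702]
pan 4172 ((0.6031072735786438, -0.014756947755813599), (0.211970254778862, 0.28607282042503357), 0.17008955776691437) [[ 0.4967  0.128 ]
 [ 0.4975 -0.1581]
 [ 0.7095 -0.1575]
 [ 0.7087  0.1286]]
sq scene ((0.45319950580596924, -0.28617891669273376), (0.22048330307006836, 0.21971699595451355), 0.26033318042755127)
sq side ((0.45607027411460876, -0.29084184765815735), (0.21819989383220673, 0.21877939999103546), 0.20272620022296906)
```

View pics/zs.png

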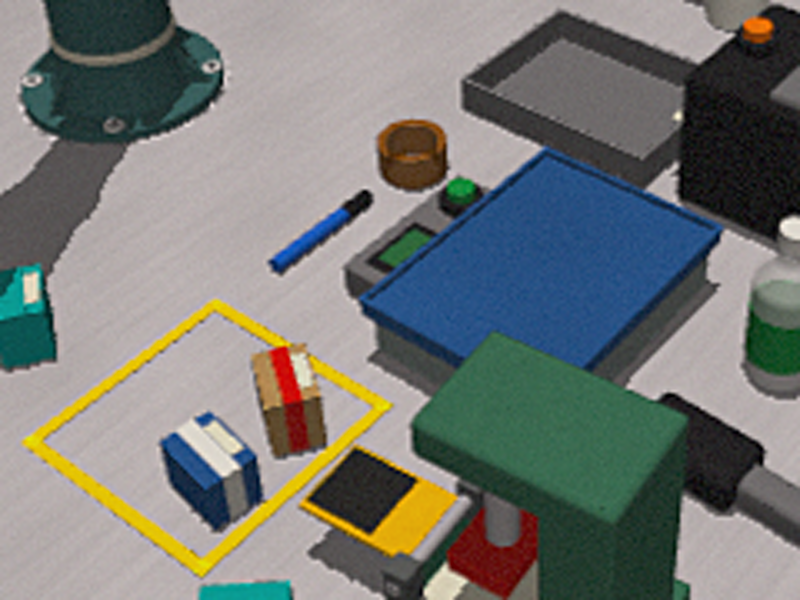

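View pics/zd.png

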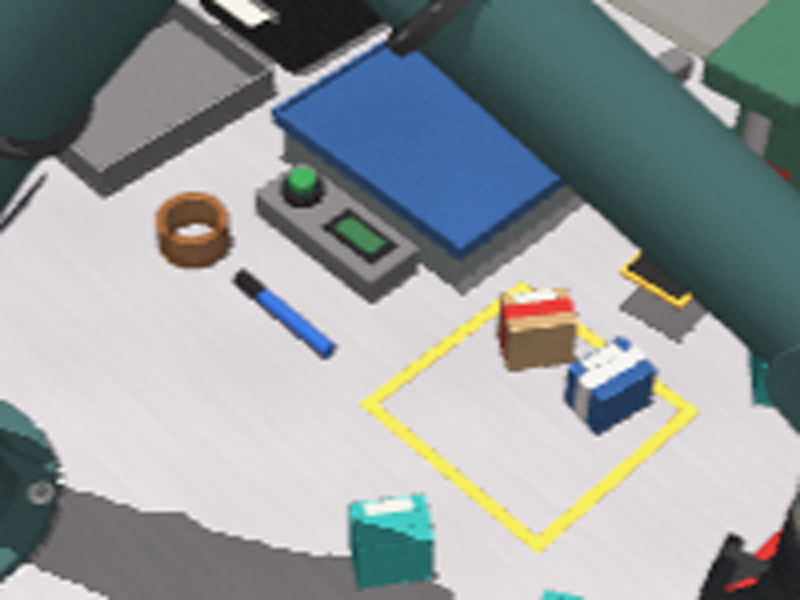

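The crops show both parcels' top faces clearly. They also show the green button, with its dark housing, on the console, the tape roll and marker beside the console, and the pedal pad corners near crop (357,450), (415,480), (365,533) and (308,490).

Run:
```python
from h import *
c={n:cal(n) for n in("scene","side")}
s=lambda p:np.array([175,150])+np.array(p)*.3
d=lambda p:np.array([230,170])+np.array(p)*.25
S=lambda p,z:plane(s(p),*c["scene"],z)
D=lambda p,z:plane(d(p),*c["side"],z)
print("pad",S([(357,450),(415,480),(365,533),(308,490)],.058))
print("pedal edge",S([(357,448),(470,495),(405,555),(303,503)],.055))
print("tray",S([(463,82),(560,12),(642,160),(700,60)],.04), D([(105,195),(275,75)],[.04][0]))
print("btn top",S([(462,186)],.05),D([(302,180)],.05),"triang",tri(s((462,186)),c["scene"],d((302,178)),c["side"]))
print("pan",S([(548,150),(365,300),(720,230)],.068),D([(275,112),(462,250),(402,43)],.068))
print("b",S([(253,355),(303,345),(323,415),(270,425)],.058),D([(500,293),(570,290),(577,325),(507,327)],.058))
print("d",S([(163,440),(208,413),(258,460),(212,490)],.05),D([(568,370),(625,338),(657,368),(590,400)],.05))
print("scanner",S([(665,395),(760,440)],.035),"tape",S([(412,150)],.038),"press top",S([(413,420),(497,333),(685,420),(615,520)],.233),"sanit",S([(790,225)],.16))
```

```text
pad [[ 0.6116 -0.2661  0.058 ]
 [ 0.6665 -0.261   0.058 ]
 [ 0.6698 -0.3204  0.058 ]
 [ 0.6089 -0.3173  0.058 ]]
pedal edge [[ 0.6083 -0.2628  0.055 ]
 [ 0.7068 -0.2449  0.055 ]
 [ 0.704  -0.3156  0.055 ]
 [ 0.6126 -0.3268  0.055 ]]
tray [[0.3418 0.19   0.04  ]
 [0.3409 0.366  0.04  ]
 [0.57   0.1917 0.04  ]
 [0.521  0.3779 0.04  ]] [[0.3173 0.1541 0.04  ]
 [0.5605 0.176  0.04  ]]
btn top [[0.4623 0.0425 0.05  ]] [[0.4679 0.0295 0.05  ]] triang [0.4683 0.0323 0.0553]
pan [[ 0.508   0.119   0.068 ]
 [ 0.51   -0.1452  0.068 ]
 [ 0.7026  0.1172  0.068 ]] [[ 0.5019  0.1081  0.068 ]
 [ 0.5036 -0.1567  0.068 ]
 [ 0.674   0.0985  0.068 ]]
b [[ 0.4732 -0.2434  0.058 ]
 [ 0.4981 -0.2097  0.058 ]
 [ 0.5656 -0.256   0.058 ]
 [ 0.5397 -0.2891  0.058 ]] [[ 0.4974 -0.2125  0.058 ]
 [ 0.5478 -0.2544  0.058 ]
 [ 0.5204 -0.2871  0.058 ]
 [ 0.4719 -0.2452  0.058 ]]
d [[ 0.478  -0.3471  0.05  ]
 [ 0.4851 -0.3059  0.05  ]
 [ 0.5523 -0.3156  0.05  ]
 [ 0.5458 -0.3576  0.05  ]] [[ 0.4805 -0.3126  0.05  ]
 [ 0.5466 -0.3233  0.05  ]
 [ 0.5407 -0.3657  0.05  ]
 [ 0.4693 -0.3484  0.05  ]]
scanner [[ 0.7578 -0.0546  0.035 ]
 [ 0.844  -0.0494  0.035 ]] tape [[0.3755 0.0682 0.038 ]] press top [[ 0.7369 -0.3306  0.233 ]
 [ 0.7308 -0.238   0.233 ]
 [ 0.8719 -0.227   0.233 ]
 [ 0.8813 -0.3172  0.233 ]] sanit [[0.7948 0.0595 0.16  ]]
```

```bash
python3 -m crank '[0,0,10.5,0,0,-50,0, 0,0,10.5,60,0,0,0, 0,0,0.6,60,0,0,0, 0,0,0,50,0,0,0, 0,0,0,0,-60,0,0, 0,0,0,0,-60,0,0, 0,0,0,0,-60,0,0, 0,0,0,0,-60,0,0]'
```

```text
time: 1.15
position: [0.4356, -0.4197, 0.2809]
tool_rot: [1.0, 0.0, -0.0, -0.0]
ft_force: [0.3, 0.5, 0.4]
finger_gap: 0.001
grasp_force: 0.0
```

```bash
python3 -m crank '[0,0,0,20,-60,0,0, 0,0,0,20,-60,0,0, 0,0,0,0,-60,0,0, 0,0,0,0,-60,0,0, 0,0,0,0,-60,0,0, 0,0,0,0,-60,0,0, 0,0,0,0,-60,0,0, 0,0,0,0,0,0,0]'
cat > look.py <<'E'
import sys
from h import *
def shot(n,name):
    o=bot.get_obs(); im=vision.camera(n); cv2.imwrite(f"pics/{name}.png",im[:,:,::-1]); return im,cal(n,o),o
def annot(im,c,P,name,crop=None):
    a=im[:,:,::-1].copy()
    for q in proj(P,*c): cv2.drawMarker(a,tuple(int(v) for v in q),(255,0,255),0,8,1)
    cv2.imwrite(f"pics/{name}.png",a)
E
python3 - <<'E'
from look import *
im,c,o=shot("wrist","w1"); print(o["position"])
for k,lo,hi,z in(("zero",(40,100,40),(85,255,255),.05),):
    for a,q,m in blobs(mask(im,lo,hi),30)[:4]: print(k,a,q,plane(q,*c,z))
b=blobs(mask(im,(100,80,40),(125,255,255)),500)[0]; print(b[0],b[1])
E
```

```text
time: 2.15
position: [0.4751, 0.0023, 0.2814]
tool_rot: [1.0, 0.005, 0.0, -0.001]
ft_force: [0.0, -1.6, 0.1]
finger_gap: -0.001
grasp_force: 0.0
[0.4751 0.0023 0.2814]
zero 333 [296.8108 176.1832] [[0.463  0.0336 0.05  ]]
34765 [334.8585  73.3804]
```

View pics/w1.png

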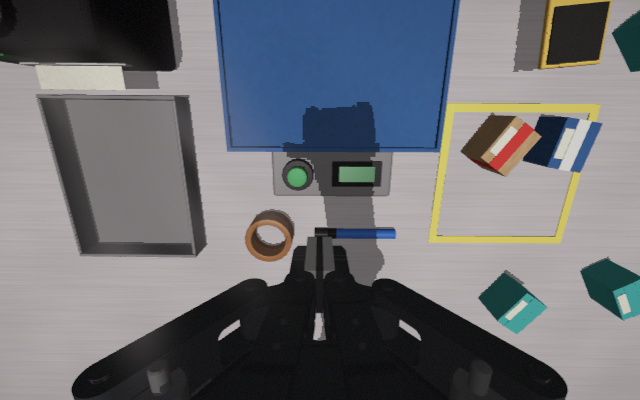

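The wrist view shows everything well: the green button at (297,176), the pan's front corners at (228,150) and (440,152), and the tray rim at (38,95), (188,95), (206,255) and (78,256). The pedal front is at (540–608, 68).

Run:
```python
from h import *
c=cal("wrist",bot.get_obs()); o=bot.get_obs(); print(o["position"],R.from_quat(o["tool_rot"]).as_matrix())
p=lambda q,z:plane(q,*c,z)
print("pan",p([(228,150),(440,152)],.068)); print("tray",p([(38,95),(188,95),(206,255),(78,256)],.04))
print("pedal",p([(541,68),(606,63),(611,0)],.058)); print("zero",p([(297,176)],.048))
```

```text
[ 0.4751 -0.0009  0.2813] [[ 1.      0.0057 -0.0002]
 [ 0.0057 -1.      0.0004]
 [-0.0002 -0.0004 -1.    ]]
pan [[ 0.5007  0.1151  0.068 ]
 [ 0.4999 -0.1535  0.068 ]]
tray [[0.5659 0.3631 0.04  ]
 [0.5671 0.1693 0.04  ]
 [0.3357 0.1727 0.04  ]
 [0.3326 0.3702 0.04  ]]
pedal [[ 0.5994 -0.2649  0.058 ]
 [ 0.6053 -0.3408  0.058 ]
 [ 0.6695 -0.3262  0.058 ]]
zero [[0.4629 0.0299 0.048 ]]
```

```bash
python3 -m crank '[0,0,0,-12,-34,50,0, 0,0,0,0,0,60,0, 0,0,0,0,0,60,0, 0,0,0,0,0,40,0, 0,0,0,0,0,7,0, 0,0,0,0,0,7,0, 0,0,0,0,0,0,0]'
```

```text
time: 3.08
position: [0.4642, 0.03, 0.0583]
tool_rot: [1.0, -0.001, 0.001, 0.0]
ft_force: [-0.7, 0.0, -0.8]
finger_gap: -0.002
grasp_force: 0.0
```

```bash
for i in 1 2; do python3 -m crank '[0,0,0,0,-1,4,0, 0,0,0,0,0,0,0]' | egrep 'posi|ft'; done
```

```text
position: [0.4644, 0.0314, 0.0541]
ft_force: [0.6, -1.2, 2.9]
position: [0.4643, 0.032, 0.05]
ft_force: [0.9, -2.8, 9.8]
```

```bash
python3 -m crank '[0,0,0,0,0,2,0, 0,0,0,0,0,0,0]' | egrep 'posi|ft'; python3 -m crank '[0,0,0,0,0,1,0, 0,0,0,0,0,0,0]' | egrep 'posi|ft'
```

```text
position: [0.4643, 0.032, 0.0496]
ft_force: [-3.0, -3.9, 31.1]
position: [0.4643, 0.032, 0.0494]
ft_force: [-3.1, -2.5, 39.7]
```

Fully down against its stop. Now I'll release it and go look over the square.

```bash
python3 -m crank '[0,0,0,0,0,-60,0, 0,0,0,0,0,-60,0, 0,0,0,0,0,-60,0, 0,0,0,10,60,-50,1, 0,0,0,20,60,0,1, 0,0,0,20,60,0,1, 0,0,0,0,60,0,1, 0,0,0,0,60,0,1]'; python3 -m crank '[0,0,0,0,0,0,1, 0,0,0,0,0,0,1]'
python3 - <<'E'
from look import *
im,c,o=shot("wrist","w2"); print(o["position"])
E
```

```text
time: 5.08
position: [0.5108, -0.2543, 0.2654]
tool_rot: [1.0, 0.001, -0.0, -0.001]
ft_force: [1.3, -0.1, 0.4]
finger_gap: 0.999
grasp_force: 0.0
time: 5.32
position: [0.5104, -0.2524, 0.2652]
tool_rot: [1.0, 0.0, -0.001, -0.001]
ft_force: [-1.0, 1.2, -0.2]
finger_gap: 1.001
grasp_force: 0.0
[ 0.5104 -0.2524  0.2652]
```

View pics/w2.png

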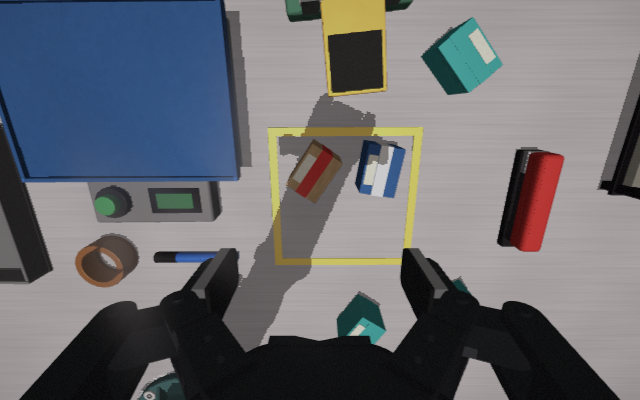

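The view shows the square with both parcels: parcel_b near (315,170) and parcel_d near (381,168). The pedal pad is at (356,62) and the stapler is to the right. I'll zoom in on the parcels.

Run:
```python
import cv2
a=cv2.imread("pics/w2.png")[125:215,275:425]; cv2.imwrite("pics/w2z.png",cv2.resize(a,(750,450),interpolation=cv2.INTER_CUBIC))
```

```text
(no output)
```

View pics/w2z.png

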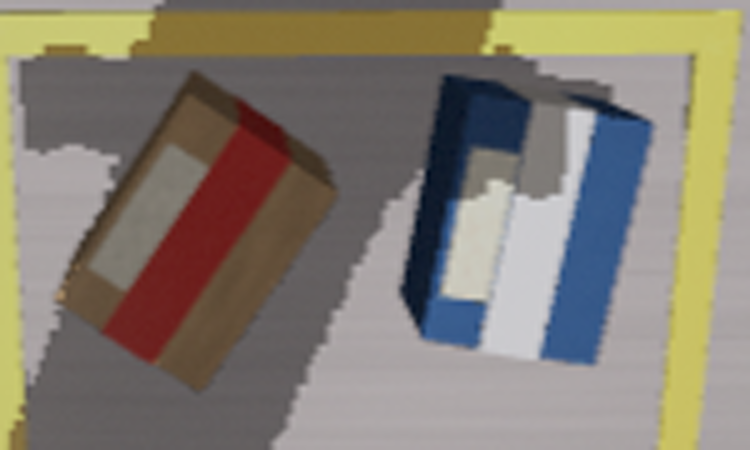

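The crop gives the top-face corners. For parcel_b they are (192,95), (335,190), (203,390) and (60,300); for parcel_d, (470,92), (652,122), (597,365) and (422,340).

Run:
```python
from h import *
c=cal("wrist",bot.get_obs()); print(bot.get_obs()["position"])
f=lambda q:np.array(q)/5+[275,125]
for n,q,z in(("b",[(192,95),(335,190),(203,390),(60,300)],.058),("d",[(470,92),(652,122),(597,365),(422,340)],.05)):
    P=plane(f(q),*c,z); e=P[1]-P[2]; print(n,P.mean(0),"long yaw",np.degrees(np.arctan2(e[1],e[0])),np.linalg.norm(np.diff(P,axis=0),axis=1))
p=plane([(328,96),(386,93),(383,32),(331,32),(322,0),(387,0)],*c,.058);print("pedal",p)
print("sq",plane([(268,128),(422,128),(411,265),(276,265)],*c,0).mean(0),"pan",plane([(238,180)],*c,.068))
```

```text
[ 0.5107 -0.2515  0.2653]
b [ 0.5069 -0.2446  0.058 ] long yaw -31.99739863479748 [0.043  0.0629 0.0443]
d [ 0.5089 -0.3325  0.05  ] long yaw -7.50577386675747 [0.0472 0.0654 0.0477]
pedal [[ 0.601  -0.2609  0.058 ]
 [ 0.6045 -0.3288  0.058 ]
 [ 0.6677 -0.3208  0.058 ]
 [ 0.6676 -0.2633  0.058 ]
 [ 0.6979 -0.2532  0.058 ]
 [ 0.6981 -0.3229  0.058 ]]
sq [ 0.4507 -0.2891  0.    ] pan [[ 0.5015 -0.1493  0.068 ]]
```

```bash
python3 -m crank '[0,0,0,-4,-7,60,0.78, 0,0,10.6,0,0,0,0.78, 0,0,10.7,0,0,0,0.78, 0,0,10.7,0,0,0,0.78, 0,0,0,0,0,60,0.78, 0,0,0,0,0,50,0.78, 0,0,0,0,0,0,0.78]' 40
```

```text
time: 6.25
position: [0.5043, -0.2427, 0.0929]
tool_rot: [0.962, -0.274, -0.004, -0.001]
ft_force: [-0.7, 0.5, 0.4]
finger_gap: 0.78
grasp_force: 0.0
```

```bash
python3 -m crank '[0,0,0,3,0,40,0.78, 0,0,0,0,0,40,0.78, 0,0,0,0,0,0,0, 0,0,0,0,0,0,0, 0,0,0,0,0,0,0, 0,0,0,0,0,0,0]' 40 && python3 -m crank '[0,0,0,0,0,-50,0, 0,0,0,0,0,-50,0]'
```

```text
time: 7.0
position: [0.5101, -0.2485, 0.0174]
tool_rot: [0.961, -0.276, 0.001, 0.0]
ft_force: [-0.4, -0.3, -1.2]
finger_gap: 0.539
grasp_force: 42.6
time: 7.25
position: [0.5088, -0.2481, 0.1171]
tool_rot: [0.961, -0.276, -0.001, -0.0]
ft_force: [1.2, 0.1, -0.5]
finger_gap: 0.533
grasp_force: 42.6
```

```bash
python3 -m crank '[0,0,-10.7,0,0,-40,0, 0,0,-10.7,0,0,-10,0, 0,0,-10.7,0,0,0,0, 0,0,0,30,-58,0,0, 0,0,0,30,-58,0,0, 0,0,0,30,-57,0,0, 0,0,0,0,0,0,0, 0,0,0,0,0,0,0]' 60
```

```text
time: 8.25
position: [0.595, -0.0819, 0.1662]
tool_rot: [1.0, 0.001, -0.0, 0.0]
ft_force: [-0.7, -0.3, -0.9]
finger_gap: 0.535
grasp_force: 64.3
```

```bash
python3 -m crank '[0,0,0,0,0,50,0, 0,0,0,0,0,30,0, 0,0,0,0,0,0,0, 0,0,0,0,0,3,0, 0,0,0,0,0,0,0]'
```

```text
time: 8.88
position: [0.5963, -0.0825, 0.0843]
tool_rot: [1.0, 0.0, 0.001, 0.0]
ft_force: [-0.2, 0.5, -0.9]
finger_gap: 0.533
grasp_force: 64.2
```

```bash
python3 -m crank '[0,0,0,0,0,4,0, 0,0,0,0,0,0,0, 0,0,0,0,0,0,0.8, 0,0,0,0,0,0,0.8, 0,0,0,0,0,0,0.8, 0,0,0,0,0,-60,0.8, 0,0,0,0,0,-60,0.8, 0,0,0,0,0,-60,0.8]' && python3 -m crank '[0,0,0,-40,60,0,0.8, 0,0,0,-30,60,0,0.8, 0,0,0,-10,60,0,0.8, 0,0,0,0,50,0,0.8, 0,0,0,0,0,0,0.8, 0,0,0,0,0,0,0.8]'
python3 - <<'E'
from look import *
im,c,o=shot("wrist","w3"); print(o["position"])
m=blobs(mask(im,(100,60,20),(125,255,255),(250,100,480,260)),50)
for a,q,_ in m[:5]: print(a,q,plane(q,*c,.05))
a=im[:,:,::-1][100:260,160:480]; cv2.imwrite("pics/w3z.png",cv2.resize(a,(800,400),interpolation=cv2.INTER_CUBIC))
E
```

```text
time: 9.88
position: [0.5952, -0.0817, 0.2608]
tool_rot: [1.0, 0.001, -0.0, 0.0]
ft_force: [0.8, -0.4, -0.1]
finger_gap: 0.802
grasp_force: 0.0
time: 10.62
position: [0.5232, -0.299, 0.2587]
tool_rot: [1.0, 0.001, -0.0, -0.001]
ft_force: [-0.0, 0.4, -0.5]
finger_gap: 0.797
grasp_force: 0.0
[ 0.5232 -0.299   0.2587]
617 [367.9271 165.9238] [[ 0.5302 -0.3604  0.05  ]]
457 [340.6499 159.5317] [[ 0.5383 -0.3255  0.05  ]]
```

View pics/w3z.png

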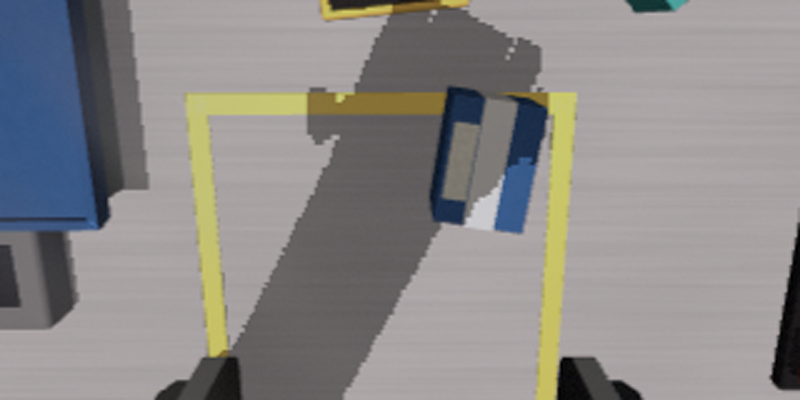

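Parcel_d has been knocked about 3 cm. Its top corners in the crop are now about (455,94), (547,107), (523,233) and (435,221).

Run:
```python
from h import *
o=bot.get_obs();c=cal("wrist",o); print(o["position"])
P=plane(np.array([(455,94),(547,107),(523,233),(437,221)])/2.5+[160,100],*c,.05); e=P[1]-P[2]
print(P.mean(0),np.degrees(np.arctan2(e[1],e[0])),np.linalg.norm(np.diff(P,axis=0),axis=1), P.mean(0)-o["position"])
```

```text
[ 0.5235 -0.298   0.2587]
[ 0.5302 -0.3443  0.05  ] -7.100144540970186 [0.0462 0.0657 0.0456] [ 0.0067 -0.0463 -0.2087]
```

```bash
python3 -m crank '[0,0,0,7,46,50,0.8, 0,0,7,0,0,0,0.8, 0,0,0,0,0,60,0.8, 0,0,0,0,0,50,0.8, 0,0,0,0,0,0,0.8]' 50 && python3 -m crank '[0,0,0,0,0,45,0.8, 0,0,0,0,0,40,0.8, 0,0,0,0,0,0,0, 0,0,0,0,0,0,0, 0,0,0,0,0,0,0, 0,0,0,0,0,0,0]' 60
```

```text
time: 11.3
position: [0.5276, -0.3376, 0.0996]
tool_rot: [0.998, -0.059, -0.004, -0.003]
ft_force: [-1.0, -0.1, 0.7]
finger_gap: 0.799
grasp_force: 0.0
time: 12.05
position: [0.5305, -0.3421, 0.0197]
tool_rot: [0.998, -0.06, 0.001, 0.0]
ft_force: [0.1, -0.5, -2.6]
finger_gap: 0.559
grasp_force: 41.5
```

```bash
python3 -m crank '[0,0,0,0,0,-60,0, 0,0,0,0,0,-60,0, 0,0,0,0,0,-30,0, 0,0,-7,0,0,0,0, 0,0,0,0,0,0,0]'
```

```text
time: 12.68
position: [0.5295, -0.3418, 0.1692]
tool_rot: [1.0, 0.0, 0.001, 0.0]
ft_force: [0.0, -0.9, -1.7]
finger_gap: 0.55
grasp_force: 68.5
```

```bash
python3 -m crank '[0,0,0,10,-55,0,0, 0,0,0,10,-55,0,0, 0,0,0,10,-55,0,0, 0,0,0,10,-55,0,0, 0,0,0,10,-55,0,0, 0,0,0,10,-55,0,0, 0,0,0,10,-57,0,0, 0,0,0,0,0,0,0]' && python3 -m crank '[0,0,0,0,0,50,0, 0,0,0,0,0,30,0, 0,0,0,0,0,0,0, 0,0,0,0,0,0,0]'
```

```text
time: 13.68
position: [0.5994, 0.0538, 0.1677]
tool_rot: [1.0, 0.005, -0.0, -0.002]
ft_force: [0.1, -0.4, -1.2]
finger_gap: 0.552
grasp_force: 68.5
time: 14.18
position: [0.5997, 0.0446, 0.0889]
tool_rot: [1.0, -0.0, 0.0, 0.0]
ft_force: [0.3, -0.1, -2.1]
finger_gap: 0.553
grasp_force: 68.3
```

```bash
python3 -m crank '[0,0,0,0,0,6,0, 0,0,0,0,0,0,0, 0,0,0,0,0,0,0.8, 0,0,0,0,0,0,0.8, 0,0,0,0,0,0,0.8, 0,0,0,0,0,-60,0.8, 0,0,0,0,0,-60,0.8, 0,0,0,0,0,-60,0.8]' && python3 -m crank '[0,0,0,-10,-50,-50,0, 0,0,0,0,-20,0,0, 0,0,0,0,0,0,0, 0,0,0,0,0,0,0, 0,0,0,0,0,0,0]'
python3 - <<'E'
from look import *
im,c,o=shot("wrist","w4"); print(o["position"])
for a,q,_ in blobs(mask(im,(5,150,120),(20,255,255)),30)[:4]: print(a,q,plane(q,*c,.17))
E
```

```text
time: 15.18
position: [0.5989, 0.0452, 0.2641]
tool_rot: [1.0, 0.001, -0.0, 0.0]
ft_force: [0.8, -0.3, -0.1]
finger_gap: 0.799
grasp_force: 0.0
time: 15.8
position: [0.5898, 0.1069, 0.3044]
tool_rot: [1.0, -0.001, -0.001, 0.001]
ft_force: [-1.2, 0.2, -0.0]
finger_gap: 0.0
grasp_force: 0.0
[0.5898 0.1069 0.3044]
119 [139.5294 141.1597] [[0.6354 0.2821 0.17  ]]
31 [591.9355  97.871 ] [[ 0.675  -0.1477  0.17  ]]
30 [583.8    142.2333] [[ 0.6341 -0.1518  0.17  ]]
```

View pics/w4.png

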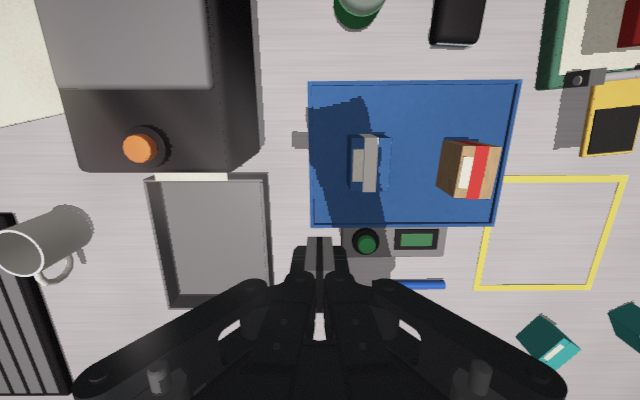

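Both parcels stand on the pan, blue d at (370,163) and red-banded b at (470,170). The orange button's top is at (139,149) and the pan is otherwise clear.

```bash
python3 - <<'E'
from h import *
o=bot.get_obs();c=cal("wrist",o); print(o["position"],plane([(139,149)],*c,.17))
E
python3 -m crank '[0,0,0,13,-58,0,0, 0,0,0,13,-58,0,0, 0,0,0,14,-58,0,0, 0,0,0,0,0,60,0, 0,0,0,0,0,55,0, 0,0,0,0,0,0,0, 0,0,0,0,0,0,0]'
```

```text
[0.5899 0.1072 0.3047] [[0.6279 0.2847 0.17  ]]
time: 16.73
position: [0.6315, 0.2828, 0.1925]
tool_rot: [1.0, 0.0, 0.001, -0.0]
ft_force: [0.0, -0.5, 0.3]
finger_gap: 0.002
grasp_force: 0.0
```

```bash
for i in 1 2 3; do python3 -m crank '[0,0,0,0,0,8,0, 0,0,0,0,0,0,0]' | egrep 'posi|ft'; done
```

```text
position: [0.6306, 0.2832, 0.1843]
ft_force: [-0.8, 0.2, -0.5]
position: [0.6294, 0.2829, 0.1744]
ft_force: [-0.1, -0.5, -0.4]
position: [0.6302, 0.2832, 0.167]
ft_force: [-0.8, 0.1, 4.9]
```

```bash
for i in 1 2; do python3 -m crank '[0,0,0,0,0,3,0, 0,0,0,0,0,0,0]' | egrep 'posi|ft'; done
```

```text
position: [0.6303, 0.2833, 0.1661]
ft_force: [-3.4, -0.5, 12.0]
position: [0.6304, 0.2833, 0.1658]
ft_force: [-7.9, -3.2, 22.1]
```

```bash
python3 -m crank '[0,0,0,0,0,0,0, 0,0,0,0,0,-60,0, 0,0,0,0,0,-60,0, 0,0,0,0,60,0,0, 0,0,0,0,60,0,0, 0,0,0,0,60,0,0, 0,0,0,0,60,0,0, 0,0,0,0,60,0,0]' && python3 -m crank '[0,0,0,0,60,0,0, 0,0,0,0,60,0,0, 0,0,0,0,60,0,0, 0,0,0,0,60,0,0, 0,0,0,-2,35,0,0, 0,0,0,0,0,60,0, 0,0,0,0,0,60,0, 0,0,0,0,0,0,0]'
```

```text
time: 18.98
position: [0.6302, -0.0188, 0.2807]
tool_rot: [1.0, 0.001, -0.0, 0.0]
ft_force: [1.2, -0.6, -0.2]
finger_gap: 0.0
grasp_force: 0.0
time: 19.98
position: [0.6246, -0.2898, 0.1554]
tool_rot: [1.0, 0.001, -0.006, -0.002]
ft_force: [0.5, 0.2, 0.0]
finger_gap: -0.001
grasp_force: 0.0
```

```bash
python3 -m crank '[0,0,0,2,2,50,0, 0,0,0,0,0,40,0, 0,0,0,0,0,12,0, 0,0,0,0,0,0,0]' | egrep 'posi|ft'; for i in 1 2 3; do python3 -m crank '[0,0,0,0,0,6,0, 0,0,0,0,0,0,0]' | egrep 'posi|ft'; done
```

```text
position: [0.632, -0.2943, 0.0604]
ft_force: [-0.3, -0.1, 0.3]
position: [0.6331, -0.295, 0.0551]
ft_force: [0.7, -0.5, 3.7]
position: [0.6329, -0.2949, 0.0482]
ft_force: [2.7, -1.1, 4.9]
position: [0.6334, -0.2948, 0.0425]
ft_force: [0.9, -0.6, 7.9]
```

```bash
python3 -m crank '[0,0,0,0,0,5,0, 0,0,0,0,0,0,0]' | egrep 'posi|ft'; python3 -m crank '[0,0,0,0,0,4,0, 0,0,0,0,0,0,0]' | egrep 'posi|ft'
```

```text
position: [0.6341, -0.2947, 0.038]
ft_force: [1.7, -1.2, 8.9]
position: [0.6345, -0.2948, 0.0363]
ft_force: [-0.6, 0.4, 19.6]
```

```bash
python3 -m crank '[0,0,0,0,0,1,0, 0,0,0,0,0,0,0]' | egrep 'posi|ft'; python3 -m crank '[0,0,0,0,0,-60,0, 0,0,0,0,0,-60,0, 0,0,0,0,0,-60,0, 0,0,0,0,0,-60,0, 0,0,0,-15,-60,0,1, 0,0,0,-15,-60,0,1, 0,0,0,-10,-60,0,1, 0,0,0,0,-60,0,1]' && python3 -m crank '[0,0,0,0,-35,0,0.8, 0,0,0,0,0,0,0.8, 0,0,0,0,0,0,0.8]';  python3 - <<'E'
from look import *
im,c,o=shot("wrist","w5"); print(o["position"])
a=im[:,:,::-1][80:280,130:530]; cv2.imwrite("pics/w5z.png",cv2.resize(a,(800,400),interpolation=cv2.INTER_CUBIC))
E
```

```text
position: [0.6346, -0.2948, 0.0361]
ft_force: [-2.3, 1.1, 23.9]
time: 22.98
position: [0.5879, -0.0523, 0.2703]
tool_rot: [1.0, 0.0, -0.002, -0.0]
ft_force: [0.7, -0.0, 0.4]
finger_gap: 0.845
grasp_force: 0.0
time: 23.35
position: [0.5896, -0.0203, 0.2705]
tool_rot: [1.0, 0.0, -0.001, 0.001]
ft_force: [0.2, -0.0, -0.5]
finger_gap: 0.798
grasp_force: 0.0
[ 0.5896 -0.0203  0.2705]
```

View pics/w5z.png

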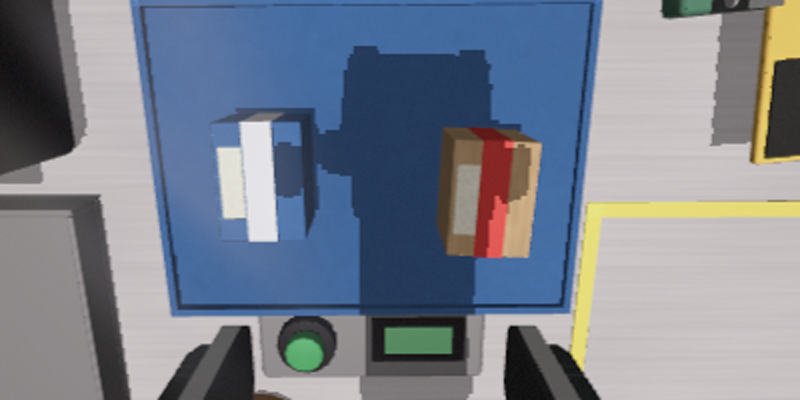

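Both parcels are undisturbed on the pan and the zero button is up. Parcel_d's top corners are (212,120), (303,120), (307,240) and (221,240); parcel_b's are (455,138), (541,142), (528,258) and (448,252).

Run:
```python
from h import *
o=bot.get_obs();c=cal("wrist",o); print(o["position"])
for q,z in(([(212,120),(303,120),(307,240),(221,240)],.112),([(455,138),(541,142),(528,258),(448,252)],.12)):
    P=plane(np.array(q)/2+[130,80],*c,z); e=P[1]-P[2]
    print(P.mean(0)-o["position"],np.degrees(np.arctan2(e[1],e[0])),np.linalg.norm(np.diff(P,axis=0),axis=1))
```

```text
[ 0.5898 -0.0211  0.2706]
[ 0.0109  0.0645 -0.1586] -0.39634147705736344 [0.0482 0.0669 0.0487]
[ 0.0031 -0.0616 -0.1506] -1.4456300998592815 [0.045  0.0644 0.0448]
```

Take d: shift x +11, y −64 (tool), then down to TCP z≈0.080.

```bash
python3 -m crank '[0,0,0,6,-32,0,0.8, 0,0,0,5,-32,0,0.8, 0,0,0,0,0,50,0.8, 0,0,0,0,0,50,0.8, 0,0,0,0,0,0,0.8]' && python3 -m crank '[0,0,0,0,0,45,0.8, 0,0,0,0,0,45,0.8, 0,0,0,0,0,0,0, 0,0,0,0,0,0,0, 0,0,0,0,0,0,0, 0,0,0,0,0,0,0]' 60 && python3 -m crank '[0,0,0,0,0,-50,0, 0,0,0,0,0,-40,0, 0,0,0,0,0,0,0]'
```

```text
time: 24.02
position: [0.598, 0.0425, 0.1674]
tool_rot: [1.0, -0.001, -0.005, 0.001]
ft_force: [-0.1, 0.2, -0.1]
finger_gap: 0.798
grasp_force: 0.0
time: 24.78
position: [0.6022, 0.045, 0.0825]
tool_rot: [1.0, 0.001, 0.001, -0.0]
ft_force: [-0.1, 0.4, -2.0]
finger_gap: 0.55
grasp_force: 64.6
time: 25.15
position: [0.6043, 0.0453, 0.1751]
tool_rot: [1.0, 0.001, 0.004, -0.001]
ft_force: [0.7, 0.2, -2.3]
finger_gap: 0.55
grasp_force: 65.0
```

```bash
python3 -m crank '[0,0,0,-50,0,0,0, 0,0,0,-40,-40,0,0, 0,0,0,-29,-48,0,0, 0,0,0,0,-48,0,0, 0,0,0,0,-48,0,0, 0,0,0,0,-48,0,0, 0,0,0,0,0,0,0, 0,0,0,0,0,0,0]' && python3 -m crank '[0,0,0,0,0,50,0, 0,0,0,0,0,50,0, 0,0,0,0,0,40,0, 0,0,0,0,0,0,0, 0,0,0,0,0,0,0]'
```

```text
time: 26.15
position: [0.481, 0.276, 0.1701]
tool_rot: [1.0, 0.001, -0.001, 0.001]
ft_force: [0.6, -1.8, -3.8]
finger_gap: 0.555
grasp_force: 64.7
time: 26.78
position: [0.4829, 0.276, 0.032]
tool_rot: [1.0, -0.0, 0.001, -0.0]
ft_force: [0.7, 0.3, -2.5]
finger_gap: 0.551
grasp_force: 64.6
```

```bash
python3 -m crank '[0,0,0,0,0,6,0, 0,0,0,0,0,0,0, 0,0,0,0,0,0,0.8, 0,0,0,0,0,0,0.8, 0,0,0,0,0,0,0.8, 0,0,0,0,0,-60,0.8, 0,0,0,0,0,-60,0.8, 0,0,0,0,0,-60,0.8]' && python3 -m crank '[0,0,0,0,60,-60,0.8, 0,0,0,10,60,0,0.8, 0,0,0,25,60,0,0.8, 0,0,0,25,60,0,0.8, 0,0,0,25,60,0,0.8, 0,0,0,25,58,0,0.8, 0,0,0,0,0,0,0.8, 0,0,0,0,0,0,0.8]'
python3 - <<'E'
from look import *
im,c,o=shot("wrist","w6"); print(o["position"])
for a,q,_ in blobs(mask(im,(0,150,80),(6,255,255),(150,80,480,260)),40)[:3]: print(a,q,plane(q,*c,.12))
cv2.imwrite("pics/w6z.png",im[60:360,:,::-1])
E
```

```text
time: 27.78
position: [0.4817, 0.2767, 0.2067]
tool_rot: [1.0, 0.001, -0.0, 0.0]
ft_force: [0.6, 0.8, 0.2]
finger_gap: 0.801
grasp_force: 0.0
time: 28.78
position: [0.5888, -0.0573, 0.2488]
tool_rot: [1.0, 0.001, -0.001, -0.0]
ft_force: [-0.2, -0.4, 0.1]
finger_gap: 0.799
grasp_force: 0.0
[ 0.5888 -0.0573  0.2488]
1063 [343.7357 179.6453] [[ 0.5974 -0.0814  0.12  ]]
```

View pics/w6z.png

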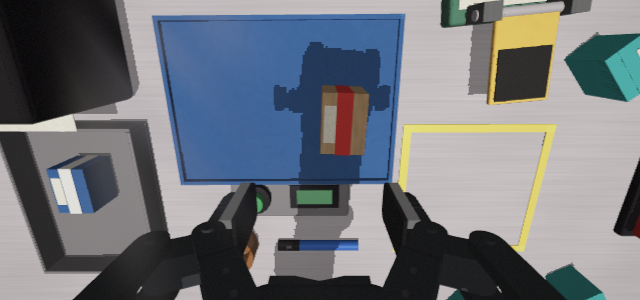

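Parcel_d lies flat in the tray at (82,183) in the crop, and parcel_b is still on the pan at (344,120).

```bash
python3 -m crank '[0,0,0,5,24,30,0.8, 0,0,0,0,0,50,0.8, 0,0,0,0,0,0,0.8, 0,0,0,0,0,0,0.8]' && python3 -m crank '[0,0,0,0,0,45,0.8, 0,0,0,0,0,42,0.8, 0,0,0,0,0,0,0, 0,0,0,0,0,0,0, 0,0,0,0,0,0,0, 0,0,0,0,0,0,0]' 60 && python3 -m crank '[0,0,0,0,0,-55,0, 0,0,0,0,0,-55,0, 0,0,0,0,0,0,0]'
```

```text
time: 29.32
position: [0.5951, -0.08, 0.1703]
tool_rot: [1.0, 0.002, 0.001, -0.0]
ft_force: [-0.4, -0.3, 0.8]
finger_gap: 0.8
grasp_force: 0.0
time: 30.08
position: [0.5953, -0.0817, 0.0837]
tool_rot: [1.0, 0.001, 0.001, 0.0]
ft_force: [0.5, 0.1, -1.4]
finger_gap: 0.526
grasp_force: 62.1
time: 30.45
position: [0.5981, -0.0824, 0.1975]
tool_rot: [1.0, 0.001, 0.006, 0.0]
ft_force: [0.2, 0.7, -1.5]
finger_gap: 0.531
grasp_force: 62.4
```

```bash
python3 -m crank '[0,0,0,-40,-40,0,0, 0,0,0,-40,-45,0,0, 0,0,0,-40,-45,0,0, 0,0,0,-40,-45,0,0, 0,0,0,-30,-45,0,0, 0,0,0,-16,-50,0,0, 0,0,0,0,-50,0,0, 0,0,0,0,-39,0,0]' && python3 -m crank '[0,0,0,0,0,0,0, 0,0,0,0,0,0,0, 0,0,0,0,0,0,0]'
```

```text
time: 31.45
position: [0.3868, 0.279, 0.1918]
tool_rot: [1.0, 0.002, -0.0, 0.0]
ft_force: [0.4, 0.2, -0.9]
finger_gap: 0.529
grasp_force: 62.3
time: 31.82
position: [0.3876, 0.2751, 0.1918]
tool_rot: [1.0, -0.0, -0.001, 0.001]
ft_force: [0.5, 0.5, -0.8]
finger_gap: 0.534
grasp_force: 62.3
```

```bash
python3 -m crank '[0,0,0,2,0,50,0, 0,0,0,0,0,50,0, 0,0,0,0,0,50,0, 0,0,0,0,0,10,0, 0,0,0,0,0,0,0]' | egrep 'posi|ft' ; python3 -m crank '[0,0,0,0,0,4,0, 0,0,0,0,0,0,0, 0,0,0,0,0,0,0.8, 0,0,0,0,0,0,0.8, 0,0,0,0,0,0,0.8, 0,0,0,0,0,-60,0.8, 0,0,0,0,0,-60,0.8, 0,0,0,0,0,-60,0.8]' && python3 -m crank '[0,0,0,40,50,-50,0.8, 0,0,0,0,50,0,0.8, 0,0,0,0,0,0,0.8, 0,0,0,0,0,0,0.8]'
python3 - <<'E'
from look import *
im,c,o=shot("wrist","w7"); print(o["position"])
E
```

```text
position: [0.3902, 0.2763, 0.0324]
ft_force: [0.0, 0.3, -0.3]
time: 33.45
position: [0.3894, 0.2767, 0.2098]
tool_rot: [1.0, 0.001, -0.0, 0.0]
ft_force: [0.1, 1.4, 0.3]
finger_gap: 0.799
grasp_force: 0.0
time: 33.95
position: [0.4204, 0.1888, 0.2465]
tool_rot: [1.0, 0.001, -0.0, -0.0]
ft_force: [1.0, 0.8, 0.2]
finger_gap: 0.804
grasp_force: 0.0
[0.4204 0.1888 0.2465]
```

View pics/w7.png

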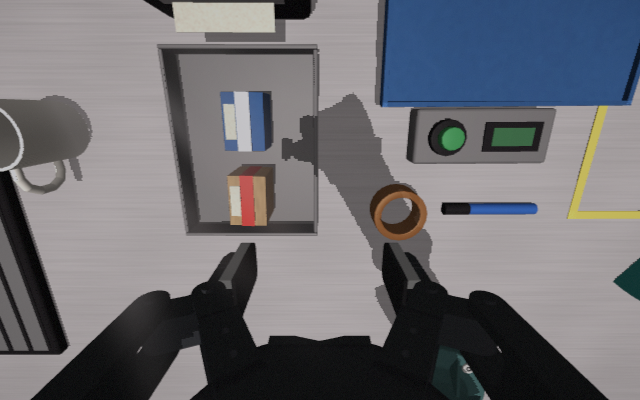

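Both parcels lie flat on the tray floor, d at (245,122) and b at (250,195), clear of the walls. The bystanders are in place and the arm touches nothing.

```bash
python3 -c "
from rig import bot
print(bot.close_job())"
```

```text
the job is handed in; nothing more can be done
None
```

The job is done and handed in: zero, weigh, print and stamp were carried out in order, and both parcels present (b and d) lie flat in the outgoing tray; the hand-in returned no verdict.

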